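# Clear the lathe bed and set the saddle nut

## Task

Pick up the scraper block and wipe all three wood chips off the lathe bed onto the bench with it, not with the gripper, then stand the scraper upright back on the bench. Next screw the knurled nut down clockwise until it bottoms out, back it off a quarter turn so the saddle can slide, and finish while still holding the nut there in the gripper. Leave the other things on the bench where they are.

Things in the scene. Friction and masses are not known exactly. Their poses are not given: they have to be found in the camera images.
- bed: Fixed lathe bed, green casting with a flat bright steel top 130 (x) by 340 (y) mm, 50 mm above the bench; green foot flange 150 x 360 mm, 12 mm high. Origin: centre of its underside; y along its length, x across (at yaw 0 away from the robot), z up. A green saddle, 110 (x) by 90 (y) mm, its top 75 mm above the bench, sits on it centred at y = +115 mm; the nut stands on the saddle's middle.
- bed_wipe (a point): Point on the bed's steel top, middle of the open area where the chips lie (bed frame x 0, y -75 mm, z 50 mm); axes as the bed's. The open area runs from y -170 to +70 mm in the bed frame, with free edges at x -65 and +65 mm.
- nut_turn (a joint): Turn of the knurled nut about its upright stud, rad; grows as it is turned clockwise seen from above (tightening). It bottoms out hard at 4.0; a quarter turn back from there is 2.43. Range 0 to 4.0, starts between 1.0 and 2.4. Friction about 0.08 N m; it stays where left and sinks 4 mm a full turn.
- nut: Round knurled brass nut, 44 mm in diameter, 36 mm tall. Origin: centre of its underside, on its upright axis, z up; turns with the nut. Bottomed, its underside is 85 mm above the bench, on a steel boss 38 mm across and 10 mm high on the saddle. A 16 mm stud inside it reaches to 130 mm above the bench. A red mark near the rim of its top, towards its -x, shows its turn.
- scraper: Loose scraper block, about 0.2 kg, standing on the bench: orange foot 140 (x) by 40 (y) mm, 20 mm high, with a pale wooden handle 90 (x) by 24 (y) mm rising in its middle to 75 mm above the underside; pinch the handle across its 24 mm (y). Origin: centre of the underside; x along its length, z up.
- chip1: Loose pale wood chip, 30 x 22 x 16 mm, 11 g, lying flat on the bed's steel top. Origin: its centre.
- chip2: Loose brown wood chip, 30 x 22 x 16 mm, 11 g, lying flat on the bed's steel top. Origin: its centre.
- chip3: Loose pale wood chip, 30 x 22 x 16 mm, 11 g, lying flat on the bed's steel top. Origin: its centre.
- bowl: Bystander, loose, not part of the job: turned brown wooden bowl, 110 mm across, 50 mm high. Origin: centre of its underside.
- jar: Bystander, loose, not part of the job: amber glass jar with steel lid, 68 mm across, 90 mm high. Origin: centre of its underside.
- gouge: Bystander, loose, not part of the job: turning gouge lying down, dark wooden handle, 260 mm long, 26 mm thick. Origin: middle of its length, on the underside.
- blank: Bystander, loose, not part of the job: pale round wood blank, 120 mm across, 45 mm high. Origin: centre of its underside.
- chuck: Bystander, loose, not part of the job: steel chuck ring, 90 mm across, 35 mm high. Origin: centre of its underside.
- block: Bystander, loose, not part of the job: cork sanding block, 90 x 60 x 30 mm. Origin: centre of its underside.
Mind the look-alikes: they are no part of the job. Leave any pink or red look-alike of the scraper alone.

How it is judged:
On the way, in this order (a step that is already met when the one before it is completed fails the run):
1. all three chips are off the bed, down on the bench (height (world z) of each of chip1, chip2, chip3 below 0.04 m), for 0.2 s.
2. the nut is screwed down until it bottoms out (value of joint nut_turn above 3.93 rad), for 0.1 s.
At the end, for the whole second after the job is handed in: All three chips lie on the bench, off the bed (centres below 40 mm); the scraper stands upright on the bench, released; the nut stands a quarter turn (1.571 rad, within 0.22) back from its bottom at 4.0 rad, still, with the fingers gripping it (more than 5 N) through the last second (all of step 1 and height (world z) of scraper below 0.01 m and angle between scraper's own z axis and vertical below 0.15 rad and contact force between the fingers and scraper below 0.1 N and value of joint nut_turn between 2.209 and 2.649 rad and velocity of joint nut_turn between -0.1 and 0.1 rad/s and contact force between the fingers and nut above 5 N); the arm keeps its last pose, push and grip.
It fails at once if the gripper or arm touches a chip (contact force between any of the fingers, the arm and chip1 above 0.3 N or contact force between any of the fingers, the arm and chip2 above 0.3 N or contact force between any of the fingers, the arm and chip3 above 0.3 N).
It fails at once if a bystander is pushed more than 40 mm (distance of any of bowl, jar, gouge, blank, chuck, block from where it was at the start of the episode above 0.04 m).
It also fails if it takes over 64 s, if anything falls off the work surface, if the arm or the gripper's body presses on something with over 40 N, if the wrist force passes 120 N, or if a joint passes its speed limit or range.

## Robot

A 6-joint arm with a two-finger parallel gripper is mounted at the origin on the work surface. World frame = base frame: x ahead of the robot, y to its left, z up, the work surface at z = 0. Lengths are in m, angles in rad, forces in N, time in s.
With the tool pointing down it reaches from about 0.35 to 0.875 m from the base axis. Payload 4.2 kg.
Tool frame: the origin (TCP) lies midway between the tips of the shut fingers; the grasp point (between the pads) lies 19 mm behind it; z points along the fingers, y is the line along which they close (so a half turn about z gives the same grasp; the last joint's range is limited). The gripper opens to 87 mm and grips with 3 to 60 N. Pads are 19 mm wide; open, the fingers measure 117 mm over their backs; the gripper's body (75 mm by 190 mm) begins 51 mm behind the grasp point.
Start: joints at [-0.924, 0.385, 0.008, 0, -1.194, -0.259], TCP at [0.236, -0.579, 0.223] pointing down, gripper open.
Joint ranges: [-3.14, 3.14], [-1.21, 2.06], [-1.07, 1.41], [-3.16, 2.05], [-2.99, -0.16], [-3.1, 3.1]. Speed limits (rad/s): [2.79, 2.79, 3.14, 3.14, 3.14, 3.14].

## Interface

Orientations are given as [roll, pitch, yaw] about the fixed x, y, z axes, in that order (R = Rz(yaw) Ry(pitch) Rx(roll)).
In Python, from workcell import state, read_camera, camera_params, hand_in gives the robot as it stands.
- The arm moves only by the shell command python3 -m jog 'ROWS'. ROWS is JSON, a list of rows, each a list of 7 numbers: the shift along the tool's x, y, z in mm, then the turn, a rotation vector about the tool's x, y, z in rad, then the closure, from -1 (fully open) to 1 (shut). In form: [[tx, ty, tz, ax, ay, az, grip], ...]. A call has exactly 10 rows; each row shifts and turns the commanded pose from where the row before left it, along the tool's axes as they then stand; what a row does not reach is not made up. A row lasts 1/8 s, in which the tool goes at most 62.5 mm and 10.7 degrees, less where a joint would pass 70% of its speed; a pose out of reach is approached as far as the arm can. A call is refused whole if a number of a shift passes 62.5 or a number of a turn 0.188, either way. A call with a gripper value outside its range is refused whole. The fingers move at their own pace and stop on an object; the grip force is fixed at half the most. Time passes only in rows, so rows that do not move let the fingers close, or fill a call up. It gives the time, the measured TCP pose, the force, the opening and the grip force at its end, in the units of the state.
- state(): the state, without advancing time (a new reading comes with each control period).
- read_camera(name): name is "scene" or "top"; returns the picture (384x512x3 uint8, blue, green, red); there is no depth.
- camera_params(name): a dict with "fx", "fy", "cx", "cy" (pixels), "dist" ([k1, k2, p1, p2, k3] as OpenCV has them; the pictures are not rectified), "rvec" (rotation vector, rad) and "tvec" (3), from world to camera coordinates, as OpenCV has them. Camera axes: x right, y down, z forward; pixel columns grow to the right and rows downward; lengths in m; the calibration is good to about 2 mm. A picture is of the moment at which its call begins. camera_params takes no time and is no camera call.
- hand_in(): hands the job in; it is judged then, once.
The state is a dict: "time": time; "qpos": joint angles; "joint_velocities": joint speeds; "tau": joint torques, N m; "ee_pos": TCP position; "ee_rot": TCP orientation; "force": force on the tool from outside, world axes, zero at the start; "moment": the same for the moment, N m; "gripper_width": opening from 0.0 (shut) to 1.0 (fully open); "finger_force": force on a finger pad.
Only numpy, scipy, OpenCV 4.12 (cv2) and the standard library are available. Lean on these libraries where they do the work, as an engineer would, in place of code of your own. Each camera call takes 0.05 s, during which the arm holds its last target. There are 200 camera calls.

## Working session

There is one attempt and no reset: what is moved stays moved. The work goes in short steps, Python scripts to look and compute and a shell command to move; the robot and the scene stay as the last step left them, time stands still between calls to the robot, and variables do not carry over. Pictures are saved under pics/ and viewed, at most 10 in all, crops included, and the job is handed in when it is done.

```bash
mkdir -p pics; ls
python3 - <<'E'
from workcell import *
import cv2,json
for n in("scene","top"):
    cv2.imwrite(f"pics/{n}0.png",read_camera(n)); print(camera_params(n))
print(state())
E
```

```text
pics
{'fx': 399.59378838370316, 'fy': 399.59378838370316, 'cx': 249.541898317657, 'cy': 183.97330213067806, 'dist': array([-0.03406864,  0.        ,  0.        ,  0.        ,  0.        ]), 'rvec': array([ 2.16518938,  0.90643024, -0.37713346]), 'tvec': array([-0.3573221 , -0.19118561,  1.60324432])}
{'fx': 488.2250553109023, 'fy': 488.2250553109023, 'cx': 261.73446536218785, 'cy': 199.48476949766305, 'dist': array([-0.03371903,  0.        ,  0.        ,  0.        ,  0.        ]), 'rvec': array([ 2.2195591 , -2.16520388,  0.06510671]), 'tvec': array([-0.01925819,  0.48097345,  1.80122054])}
{'time': 0.1, 'qpos': array([-9.24395596e-01,  3.85497979e-01,  6.76305314e-03, -3.95094591e-04,
       -1.19399247e+00, -2.58573296e-01]), 'joint_velocities': array([-0.00117431, -0.00225864,  0.00382366,  0.00222604, -0.0011037 ,
        0.00205068]), 'tau': array([-7.69741764e-04, -3.91690135e+01,  1.87933463e+01,  4.23193350e+00,
        1.34349702e-02, -6.76393120e-05]), 'ee_pos': array([ 0.23615169, -0.57809593,  0.22156407]), 'ee_rot': array([ 3.13963189e+00, -1.38892448e-04, -2.75391081e+00]), 'force': array([-0.06454672,  0.83099385, -0.16029249]), 'moment': array([ 0.06714487,  0.00391779, -0.03502354]), 'finger_force': 0.0, 'gripper_width': 0.9983452862398614}
```

View pics/top0.png

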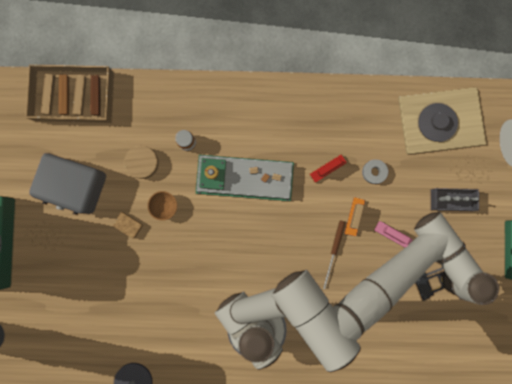

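View pics/scene0.png

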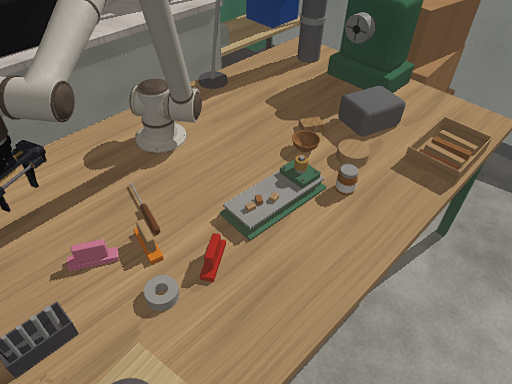

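The top view shows the orange scraper at (355,217) with the gouge beside it at (336,250). The bed is at (245,178), the nut at (211,172), and the chips at about (253,170), (265,178) and (277,178). The pink and red blocks are decoys.

```bash
cat > h.py <<'E'
import numpy as np,cv2
from workcell import *
def ray(n,uv):
    p=camera_params(n);K=np.array([[p['fx'],0,p['cx']],[0,p['fy'],p['cy']],[0,0,1]])
    R=cv2.Rodrigues(p['rvec'])[0];u=cv2.undistortPoints(np.array(uv,float).reshape(-1,1,2),K,p['dist']).reshape(-1,2)
    d=np.c_[u,np.ones(len(u))]@R; return -R.T@p['tvec'],d
def pt(n,uv,z):
    c,d=ray(n,uv); return c+d*((z-c[2])/d[:,2])[:,None]
def proj(n,P):
    p=camera_params(n);K=np.array([[p['fx'],0,p['cx']],[0,p['fy'],p['cy']],[0,0,1]])
    return cv2.projectPoints(np.array(P,float).reshape(-1,1,3),p['rvec'],p['tvec'],K,p['dist'])[0].reshape(-1,2)
def blobs(img,lo,hi,roi,amin=6):
    x0,y0,x1,y1=roi;h=cv2.cvtColor(img[y0:y1,x0:x1],cv2.COLOR_BGR2HSV);m=cv2.inRange(h,lo,hi)
    n,l,s,c=cv2.connectedComponentsWithStats(m)
    out=[]
    for i in range(1,n):
        if s[i,4]>=amin:
            ys,xs=np.where(l==i); r=cv2.minAreaRect(np.c_[xs,ys].astype(np.float32))
            out.append((s[i,4],c[i]+[x0,y0],np.array(r[0])+[x0,y0],cv2.boxPoints(r)+[x0,y0]))
    return out
E
python3 - <<'E'
from h import *
np.set_printoptions(precision=4,suppress=True)
t=cv2.imread("pics/top0.png");s=cv2.imread("pics/scene0.png")
cv2.imwrite("pics/topc.png",cv2.resize(t[140:300,180:420],None,fx=3.3,fy=3.3,interpolation=cv2.INTER_CUBIC))
cv2.imwrite("pics/scc.png",cv2.resize(s[140:280,110:360],None,fx=3.2,fy=3.2,interpolation=cv2.INTER_CUBIC))
for b in blobs(t,(8,190,150),(18,255,255),(335,190,375,245)): print('orange',b[0],b[1],pt('top',b[3],.02))
for b in blobs(t,(0,0,100),(180,60,220),(200,150,300,205),100): print('steel',b[0],b[3],pt('top',b[3],.05))
for b in blobs(t,(40,60,20),(90,255,255),(190,145,300,205),30): print('green',b[0],b[3],pt('top',b[3],.012))
for b in blobs(t,(5,70,80),(25,255,255),(225,160,292,195),4): print('chip',b[0],b[1],t[int(b[1][1]),int(b[1][0])],pt('top',[b[1]],.066),pt('top',b[3],.066))
for b in blobs(t,(5,90,80),(35,255,255),(195,155,228,190),4): print('nut',b[0],b[1],b[2],pt('top',[b[2]],.125))
E
```

```text
orange 139 [352.6403 217.9856] [[ 0.3656 -0.3174  0.02  ]
 [ 0.4963 -0.348   0.02  ]
 [ 0.4878 -0.3858  0.02  ]
 [ 0.3572 -0.355   0.02  ]]
steel 2232 [[197.2059 191.3235]
 [200.0588 154.2353]
 [292.2823 161.3294]
 [289.4294 198.4176]] [[ 0.5032  0.2288  0.05  ]
 [ 0.6397  0.2228  0.05  ]
 [ 0.6219 -0.1157  0.05  ]
 [ 0.4856 -0.1081  0.05  ]]
green 487 [[199.1885 186.9262]
 [201.8197 157.9836]
 [225.3525 160.123 ]
 [222.7213 189.0656]] [[0.5225 0.227  0.012 ]
 [0.6314 0.2207 0.012 ]
 [0.6255 0.1324 0.012 ]
 [0.5167 0.139  0.012 ]]
green 157 [[200.8716 193.5842]
 [201.0261 191.6778]
 [285.1219 198.4964]
 [284.9673 200.4028]] [[ 0.4978  0.2199  0.012 ]
 [ 0.5049  0.2196  0.012 ]
 [ 0.4873 -0.0943  0.012 ]
 [ 0.4801 -0.0939  0.012 ]]
chip 21 [284.2381 160.1905] [ 83 117 138] [[ 0.6231 -0.0854  0.066 ]] [[ 0.623  -0.0519  0.066 ]
 [ 0.6244 -0.11    0.066 ]
 [ 0.6208 -0.11    0.066 ]
 [ 0.6193 -0.052   0.066 ]]
chip 48 [253.5417 170.125 ] [ 92 129 155] [[0.5841 0.025  0.066 ]] [[0.5952 0.0382 0.066 ]
 [0.5958 0.0128 0.066 ]
 [0.5739 0.0122 0.066 ]
 [0.5733 0.0376 0.066 ]]
chip 49 [264.9592 177.449 ] [ 60  98 140] [[ 0.5585 -0.017   0.066 ]] [[ 0.553   0.0004  0.066 ]
 [ 0.5767 -0.0164  0.066 ]
 [ 0.564  -0.0341  0.066 ]
 [ 0.5403 -0.0173  0.066 ]]
chip 46 [276.2391 176.8261] [ 93 131 158] [[ 0.5618 -0.0578  0.066 ]] [[ 0.5552 -0.0408  0.066 ]
 [ 0.5742 -0.0441  0.066 ]
 [ 0.569  -0.0742  0.066 ]
 [ 0.55   -0.0708  0.066 ]]
nut 58 [195.6034 166.4483] [196. 170.] [[0.5726 0.2256 0.125 ]]
nut 13 [221.9231 155.0769] [221.5451 155.0041] [[0.6277 0.1376 0.125 ]]
nut 119 [211.1597 172.042 ] [210.75 171.75] [[0.5677 0.1737 0.125 ]]
```

View pics/topc.png

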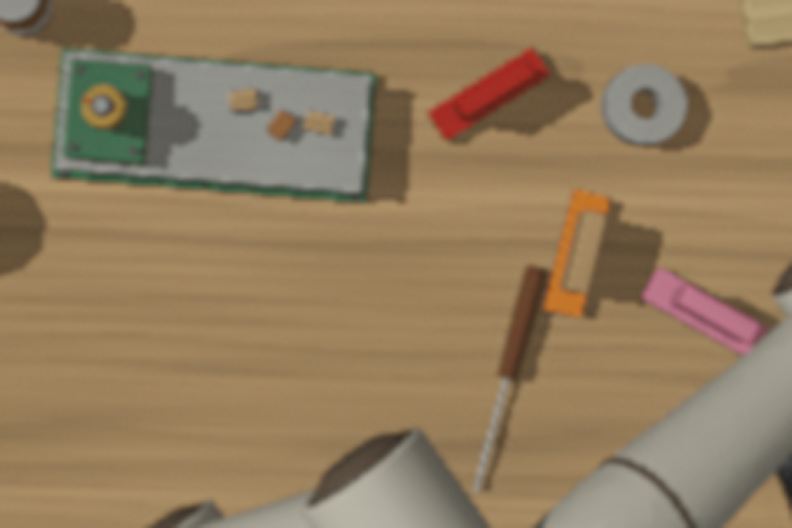

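View pics/scc.png

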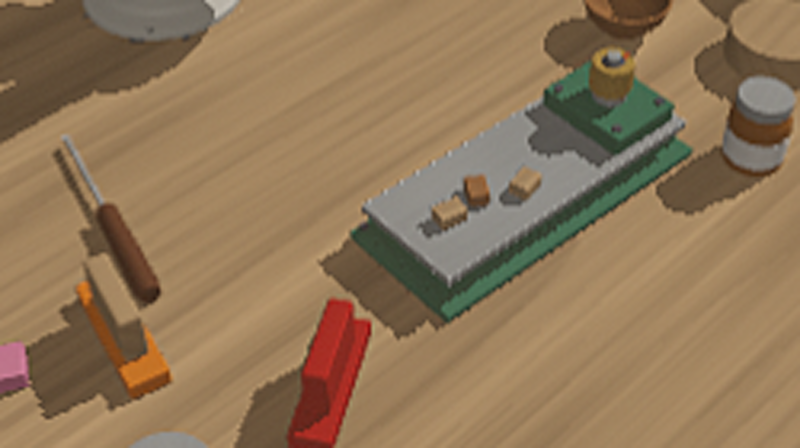

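The close-up confirms the scraper at about (0.427, -0.353), yaw -0.23. The chips lie within y -0.075 to 0.04, so one pass across x clears all three. Next I move over the scraper.

```bash
cat > go.py <<'E'
import sys
from h import *
from scipy.spatial.transform import Rotation as Ro
s=state();x,y,z,yaw=map(float,sys.argv[1:5])
R=Ro.from_euler('xyz',s['ee_rot']);T=Ro.from_euler('xyz',[np.pi,0,yaw]);d=np.array([x,y,z])-s['ee_pos']
np.set_printoptions(precision=3,suppress=True)
print('now',s['time'],s['ee_pos'],s['ee_rot'],'j6',s['qpos'][5]);print('shift now-frame mm',R.inv().apply(d)*1e3,'after turn',T.inv().apply(d)*1e3,'turn',(R.inv()*T).as_rotvec())
E
python3 -m jog '[[-44,23,10,0,0,0,-0.2],[-44,23,10,0,0,0,-0.2],[-44,23,10,0,0,0,-0.2],[-44,23,10,0,0,0,-0.2],[-44,23,10,0,0,0,-0.2],[-42,22,10,0,0,0,-0.2],[0,0,0,0,0,0.154,-0.2],[0,0,0,0,0,0.154,-0.2],[0,0,0,0,0,0.154,-0.2],[0,0,0,0,0,0.154,-0.2]]'
python3 go.py 0.427 -0.353 0.04 2.913
python3 - <<'E'
from h import *
t=read_camera('top');s=read_camera('scene')
a=cv2.resize(t[180:280,320:400],None,fx=4.5,fy=4.5,interpolation=2);b=cv2.resize(s[170:270,110:190],None,fx=4.5,fy=4.5,interpolation=2)
cv2.imwrite('pics/a.png',np.hstack([a,b]))
E
```

```text
time: 1.35
ee_pos: [0.4269, -0.3524, 0.1621]
ee_rot: [3.141, -0.001, 2.908]
force: [-0.4, -0.9, -0.2]
gripper_width: 0.602
finger_force: 0.0
now 1.35 [ 0.427 -0.352  0.162] [ 3.141 -0.001  2.908] j6 -1.4065128863574858
shift now-frame mm [ -0.385  -0.638 122.072] after turn [ -0.264  -0.59  122.073] turn [ 0.    -0.001 -0.005]
```

View pics/a.png

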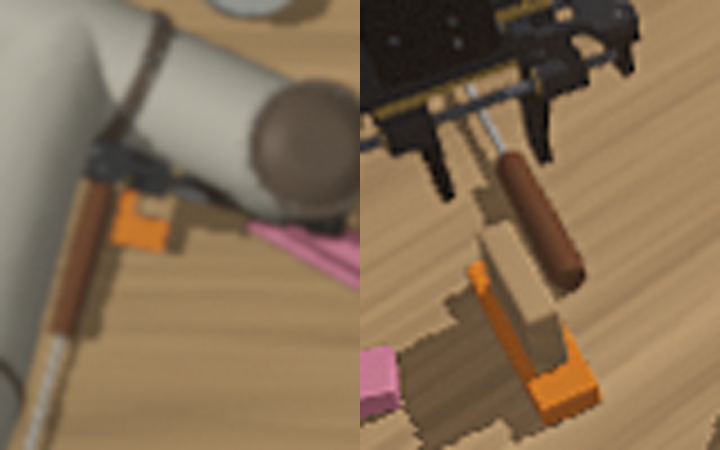

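The scene crop shows the two fingertips straddling the line of the handle, with the gouge clear of the fingertip path. Descending.

```bash
python3 -m jog '[[0,-0.6,20,0,0,0,-0.2],[0,0,20,0,0,0,-0.2],[0,0,20,0,0,0,-0.2],[0,0,18,0,0,0,-0.2],[0,0,16,0,0,0,-0.2],[0,0,14,0,0,0,-0.2],[0,0,9,0,0,0,-0.2],[0,0,5,0,0,0,-0.2],[0,0,0,0,0,0,-0.2],[0,0,0,0,0,0,-0.2]]'
```

```text
time: 2.7
ee_pos: [0.4273, -0.3534, 0.0411]
ee_rot: [-3.141, 0.001, 2.914]
force: [0.7, -0.7, 0.3]
gripper_width: 0.598
finger_force: 0.0
```

```bash
python3 -m jog '[[0,0,0,0,0,0,1],[0,0,0,0,0,0,1],[0,0,0,0,0,0,1],[0,0,0,0,0,0,1],[0,0,0,0,0,0,1],[0,0,0,0,0,0,1],[0,0,-20,0,0,0,1],[0,0,-40,0,0,0,1],[0,0,-40,0,0,0,1],[0,0,-20,0,0,0,1]]'
python3 go.py 0.44 -0.025 0.17 -1.623
python3 - <<'E'
from workcell import *
print(state()['qpos'])
E
```

```text
time: 3.95
ee_pos: [0.4275, -0.3535, 0.1626]
ee_rot: [-3.141, 0.003, 2.913]
force: [0.6, 0.3, -1.9]
gripper_width: 0.274
finger_force: 30.0
now 3.95 [ 0.428 -0.353  0.163] [-3.141  0.003  2.913] j6 -1.40036240901751
shift now-frame mm [ 62.142 322.792  -7.743] after turn [-328.694    4.691   -7.388] turn [-0.003  0.002 -1.747]
[-3.98649213e-01  3.16305036e-01 -2.55932709e-01  5.79283870e-05
 -9.95621753e-01 -1.40036241e+00]
```

```bash
python3 -m jog '[[5,48,0,0,0,0,1],[5,48,0,0,0,0,1],[5,48,0,0,0,0,1],[5,48,0,0,0,0,1],[5,48,0,0,0,0,1],[5,48,0,0,0,0,1],[4,46,0,0,0,0,1],[0,0,0,0,0,-0.175,1],[0,0,0,0,0,-0.175,1],[0,0,0,0,0,-0.175,1]]'
python3 -m jog '[[0,0,0,0,0,-0.175,1],[0,0,0,0,0,-0.175,1],[0,0,0,0,0,-0.175,1],[0,0,0,0,0,-0.175,1],[0,0,0,0,0,-0.175,1],[0,0,0,0,0,-0.175,1],[0,0,0,0,0,-0.175,1],[0,0,0,0,0,0,1],[0,0,0,0,0,0,1],[0,0,0,0,0,0,1]]'
python3 go.py 0.475 -0.02 0.093 -1.623
python3 - <<'E'
from h import *
t=read_camera('top');s=read_camera('scene')
a=cv2.resize(t[130:240,190:310],None,fx=3.3,fy=3.3,interpolation=2);b=cv2.resize(s[110:220,210:330],None,fx=3.3,fy=3.3,interpolation=2)
cv2.imwrite('pics/b.png',np.hstack([a,b]))
E
```

```text
time: 5.2
ee_pos: [0.4688, -0.0199, 0.16]
ee_rot: [3.141, -0.001, -2.839]
force: [0.6, -0.8, -1.1]
gripper_width: 0.271
finger_force: 30.0
time: 6.45
ee_pos: [0.4693, -0.0202, 0.1605]
ee_rot: [3.141, 0.0, -1.621]
force: [0.2, -0.2, -2.9]
gripper_width: 0.274
finger_force: 30.0
now 6.45 [ 0.469 -0.02   0.16 ] [ 3.141  0.    -1.621] j6 -0.3543872486502948
shift now-frame mm [-0.495 -5.699 67.472] after turn [-0.509 -5.686 67.473] turn [0.    0.    0.002]
```

View pics/b.png

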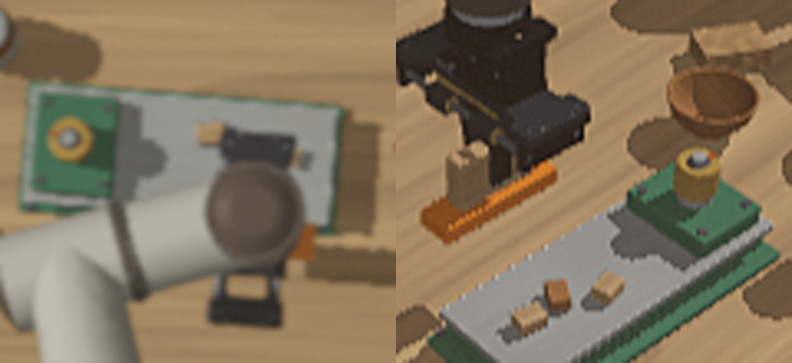

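The handle is held upright and the scraper lies parallel to the bed, on the robot side of the chips. I lower it to about 2 mm above the steel, then sweep +x.

```bash
python3 -m jog '[[-2,0,15,0,0,0,1],[-2,0,15,0,0,0,1],[0,0,13,0,0,0,1],[0,0,12,0,0,0,1],[0,0,9,0,0,0,1],[0,0,3,0,0,0,1],[0,0,0,0,0,0,1],[0,-5,0,0,0,0,1],[-0.5,-10,0,0,0,0,1],[-0.5,-10,0,0,0,0,1]]'
python3 go.py 0.665 -0.016 0.093 -1.623
```

```text
time: 7.8
ee_pos: [0.4958, -0.0164, 0.0939]
ee_rot: [-3.141, 0.0, -1.62]
force: [-0.3, -0.1, -1.7]
gripper_width: 0.272
finger_force: 30.0
now 7.8 [ 0.496 -0.016  0.094] [-3.141  0.    -1.62 ] j6 -0.3441180779574474
shift now-frame mm [  -8.621 -168.96     1.03 ] after turn [  -9.182 -168.931    0.859] turn [-0.001  0.     0.003]
```

```bash
python3 -m jog '[[-0.5,-10,0.4,0,0,0,1],[-0.5,-10,0,0,0,0,1],[-0.5,-10,0,0,0,0,1],[-0.5,-10,0,0,0,0,1],[-0.5,-10,0,0,0,0,1],[-0.5,-10,0,0,0,0,1],[-0.5,-10,0,0,0,0,1],[-0.5,-10,0,0,0,0,1],[-0.5,-10,0,0,0,0,1],[-0.5,-10,0,0,0,0,1]]'
python3 -m jog '[[-0.5,-10,0,0,0,0,1],[-0.5,-10,0,0,0,0,1],[-0.5,-10,0,0,0,0,1],[-0.5,-10,0,0,0,0,1],[-0.5,-10,0,0,0,0,1],[-0.5,-10,0,0,0,0,1],[-0.5,-10,0,0,0,0,1],[0,0,0,0,0,0,1],[0,0,0,0,0,0,1],[0,0,0,0,0,0,1]]'
python3 - <<'E'
from h import *
t=read_camera('top');s=read_camera('scene')
a=cv2.resize(t[110:220,190:310],None,fx=3.3,fy=3.3,interpolation=2);b=cv2.resize(s[140:250,220:340],None,fx=3.3,fy=3.3,interpolation=2)
cv2.imwrite('pics/c.png',np.hstack([a,b]))
E
```

```text
time: 9.05
ee_pos: [0.5954, -0.0163, 0.0931]
ee_rot: [3.141, -0.0, -1.62]
force: [0.2, -0.2, -1.2]
gripper_width: 0.273
finger_force: 30.0
time: 10.3
ee_pos: [0.6645, -0.0163, 0.0932]
ee_rot: [3.141, 0.0, -1.62]
force: [-0.2, 0.7, -1.4]
gripper_width: 0.273
finger_force: 30.0
```

View pics/c.png

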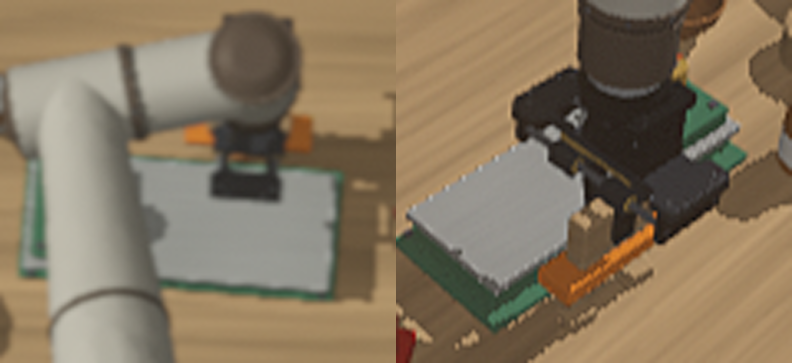

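The steel is clear of chips; they fell over the far edge, and the arm hides where they landed. I lift, bring the scraper back to the robot side and look again.

```bash
python3 -m jog '[[0,0,-20,0,0,0,1],[0,0,-25,0,0,0,1],[0,0,-25,0,0,0,1],[0,20,0,0,0,0,1],[0,45,0,0,0,0,1],[0,45,0,0,0,0,1],[0,45,0,0,0,0,1],[0,45,0,0,0,0,1],[0,40,0,0,0,0,1],[0,20,0,0,0,0,1]]'
python3 go.py 0.405 -0.016 0.042 -1.62
python3 - <<'E'
from h import *
t=read_camera('top');s=read_camera('scene')
a=cv2.resize(t[90:220,190:310],None,fx=3.3,fy=3.3,interpolation=2);b=cv2.resize(s[130:260,220:340],None,fx=3.3,fy=3.3,interpolation=2)
cv2.imwrite('pics/d.png',np.hstack([a,b]))
E
```

```text
time: 11.65
ee_pos: [0.4028, -0.0038, 0.1634]
ee_rot: [-3.141, 0.0, -1.619]
force: [0.4, 1.0, -1.1]
gripper_width: 0.272
finger_force: 30.0
now 11.65 [ 0.403 -0.004  0.163] [-3.141  0.    -1.619] j6 -0.4465000087737558
shift now-frame mm [ 12.084  -2.719 121.427] after turn [ 12.029  -2.748 121.432] turn [-0.     0.     0.001]
```

View pics/d.png

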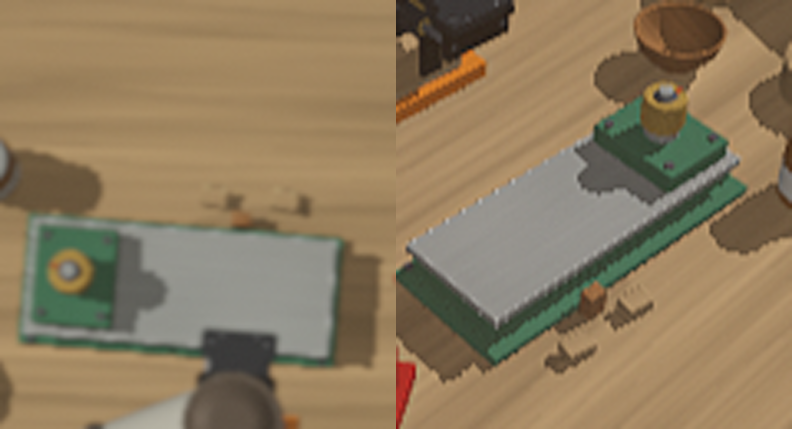

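The two pale chips lie on the bench beyond the bed. The brown one is against the flange, at top px (263,157) and scene px (280,221), so I triangulate its height and lower the scraper.

```bash
python3 - <<'E'
from h import *
t=read_camera('top');s=read_camera('scene')
o=[]
for n,i,r in(('top',t,(255,148,272,163)),('scene',s,(270,212,290,230))):
    x0,y0,x1,y1=r;h=cv2.cvtColor(i[y0:y1,x0:x1],cv2.COLOR_BGR2HSV)
    for b in blobs(i,(5,140,60),(14,255,255),r,3): print(n,b[0],b[1])
    m=cv2.inRange(h,(5,140,60),(14,255,255));ys,xs=np.where(m);o.append(ray(n,[[xs.mean()+x0,ys.mean()+y0]]))
(c,d),(e,f)=o
k=np.linalg.lstsq(np.c_[d[0],-f[0]],e-c,rcond=None)[0];print(c+k[0]*d[0],e+k[1]*f[0])
E
python3 -m jog '[[2,-2,25,0,0,0,1],[0,0,25,0,0,0,1],[0,0,22,0,0,0,1],[0,0,18,0,0,0,1],[0,0,14,0,0,0,1],[0,0,9,0,0,0,1],[0,0,4,0,0,0,1],[0,0,2,0,0,0,1],[0,0,2,0,0,0,1],[0,0,0,0,0,0,1]]'
```

```text
top 8 [262.875 156.625]
scene 22 [278.86363636 218.72727273]
scene 4 [281.25 222.75]
[ 0.64125727 -0.00761974  0.01797604] [ 0.6432191  -0.00569902  0.01826259]
time: 13.1
ee_pos: [0.4072, -0.0056, 0.0423]
ee_rot: [-3.141, 0.0, -1.62]
force: [0.0, -0.4, -1.7]
gripper_width: 0.273
finger_force: 30.0
```

The brown chip is at z of about 18 mm, so all three are down. Now releasing the scraper.

```bash
python3 -m jog '[[0,0,1,0,0,0,1],[0,0,0,0,0,0,1],[0,0,0,0,0,0,-0.2],[0,0,0,0,0,0,-0.2],[0,0,0,0,0,0,-0.2],[0,0,-10,0,0,0,-0.2],[0,0,-35,0,0,0,-0.2],[0,0,-45,0,0,0,-0.9],[0,0,-45,0,0,0,-0.9],[0,0,-20,0,0,0,-0.9]]'
python3 go.py 0.568 0.1735 0.09 -1.62
python3 - <<'E'
from h import *
print(state()['qpos'])
t=read_camera('top');s=read_camera('scene')
a=cv2.resize(t[150:260,200:320],None,fx=3.3,fy=3.3,interpolation=2);b=cv2.resize(s[110:220,150:270],None,fx=3.3,fy=3.3,interpolation=2)
cv2.imwrite('pics/e.png',np.hstack([a,b]))
# nut position by two views: red mark and brass outline
for n,i,r in(('top',t,(195,155,228,190)),('scene',s,(285,145,320,178))):
    for lo,hi in(((12,110,90),(30,255,255)),((0,150,110),(8,255,255))):
        for b in blobs(i,lo,hi,r,2): print(n,lo,b[0],b[1],b[2],pt(n,[b[1]],.122))
E
```

```text
time: 14.35
ee_pos: [0.4081, -0.0054, 0.1997]
ee_rot: [-3.136, 0.002, -1.619]
force: [0.1, -0.1, -0.8]
gripper_width: 0.853
finger_force: 0.0
now 14.35 [ 0.408 -0.005  0.2  ] [-3.136  0.002 -1.619] j6 -0.4385194088789378
shift now-frame mm [-186.215 -150.37   110.921] after turn [-186.53  -150.894  109.675] turn [-0.006  0.002  0.001]
[ 3.89547981e-01  2.35077332e-02 -5.23246496e-01  6.47739328e-04
 -1.01799178e+00 -4.38519409e-01]
top (12, 110, 90) 105 [211.15238095 172.14285714] [211. 172.] [[0.56667751 0.17253089 0.122     ]]
scene (12, 110, 90) 2 [289.5 146. ] [289.5 146. ] [[0.49933446 0.19739647 0.122     ]]
scene (12, 110, 90) 35 [291.48571429 149.54285714] [292.22999954 149.11000013] [[0.51696726 0.18727599 0.122     ]]
scene (12, 110, 90) 60 [308.06666667 147.5       ] [307.5 150. ] [[0.54888219 0.23699764 0.122     ]]
scene (12, 110, 90) 2 [290.5 148. ] [290.5 148. ] [[0.50904824 0.19135815 0.122     ]]
scene (12, 110, 90) 2 [297.  152.5] [297.  152.5] [[0.54041259 0.18838807 0.122     ]]
scene (12, 110, 90) 2 [285.5 154.5] [285.5 154.5] [[0.52068689 0.15227268 0.122     ]]
scene (12, 110, 90) 3 [294.         153.66666667] [294.10000134 153.70000076] [[0.53750242 0.17625542 0.122     ]]
scene (12, 110, 90) 170 [300.72352941 162.88235294] [301. 162.] [[0.58415901 0.1551801  0.122     ]]
scene (12, 110, 90) 2 [286.5 157.5] [286.5 157.5] [[0.53351053 0.14266801 0.122     ]]
scene (12, 110, 90) 11 [289.72727273 159.36363636] [289.82352924 159.20588112] [[0.54732839 0.14299385 0.122     ]]
```

View pics/e.png

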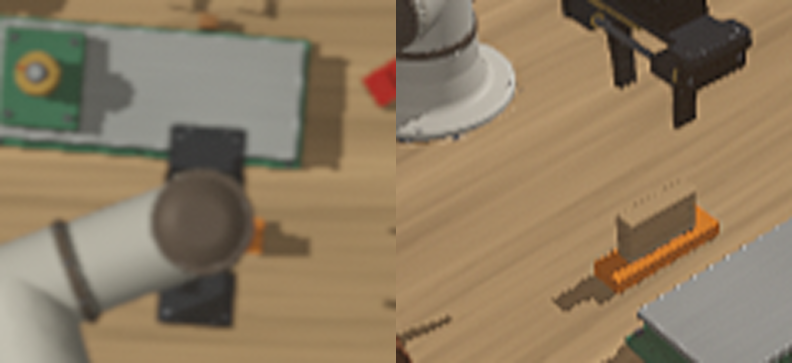

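The scraper stands upright and released. The nut is at about (0.568, 0.173). Moving over it, pre-turned counterclockwise.

```bash
python3 -m jog '[[-31,-25,0,0,0,0,-0.9],[-31,-25,0,0,0,0,-0.9],[-31,-25,0,0,0,0,-0.9],[-31,-25,0,0,0,0,-0.9],[-31,-25,0,0,0,0,-0.9],[-31,-25,0,0,0,0,-0.9],[0,0,0,0,0,-0.185,-0.9],[0,0,0,0,0,-0.185,-0.9],[0,0,0,0,0,-0.185,-0.9],[0,0,0,0,0,-0.185,-0.9]]'
python3 -m jog '[[0,0,0,0,0,-0.185,-0.9],[0,0,0,0,0,-0.185,-0.9],[0,0,0,0,0,-0.185,-0.9],[0,0,0,0,0,-0.185,-0.9],[0,0,0,0,0,0,-0.9],[0,0,10,0,0,0,-0.9],[0,0,10,0,0,0,-0.9],[0,0,10,0,0,0,-0.9],[0,0,0,0,0,0,-0.9],[0,0,0,0,0,0,-0.9]]'
python3 go.py 0.568 0.173 0.09 -0.14
```

```text
time: 15.7
ee_pos: [0.5652, 0.1725, 0.1947]
ee_rot: [3.139, 0.001, -0.874]
force: [-0.2, 0.4, -0.3]
gripper_width: 0.954
finger_force: 0.0
time: 16.95
ee_pos: [0.5662, 0.1728, 0.1663]
ee_rot: [3.142, -0.0, -0.14]
force: [0.3, 0.1, 0.3]
gripper_width: 0.951
finger_force: 0.0
now 16.95 [0.566 0.173 0.166] [ 3.142 -0.    -0.14 ] j6 0.8610477229071073
shift now-frame mm [ 1.741 -0.43  76.257] after turn [ 1.768 -0.428 76.256] turn [ 0. -0.  0.]
```

```bash
python3 -m jog '[[1.5,0,14,0,0,0,-0.9],[0,0,14,0,0,0,-0.9],[0,0,14,0,0,0,-0.9],[0,0,14,0,0,0,-0.9],[0,0,12,0,0,0,-0.9],[0,0,8,0,0,0,-0.9],[0,0,0,0,0,0,-0.9],[0,0,0,0,0,0,-0.9],[0,0,0,0,0,0,0.2],[0,0,0,0,0,0,0.2]]'
python3 -m jog '[[0,0,0,0,0,0,1],[0,0,0,0,0,0,1],[0,0,0,0,0,0,1],[0,0,0,0,0,0,1],[0,0,0,0,0,0,1],[0,0,0.12,0,0,0.18,1],[0,0,0.12,0,0,0.18,1],[0,0,0.12,0,0,0.18,1],[0,0,0.12,0,0,0.18,1],[0,0,0,0,0,0,1]]'
python3 - <<'E'
from workcell import *
s=state();print(s['moment'],s['tau'][5],s['qpos'][5])
E
```

```text
time: 18.2
ee_pos: [0.5676, 0.1727, 0.0906]
ee_rot: [-3.141, -0.001, -0.14]
force: [-0.1, 0.4, -0.9]
gripper_width: 0.805
finger_force: 0.0
time: 19.45
ee_pos: [0.5686, 0.1757, 0.0898]
ee_rot: [-3.136, 0.001, -0.86]
force: [0.3, 8.6, -2.0]
gripper_width: 0.496
finger_force: 30.0
[ 2.38370889  0.18611946 -0.08360271] -0.14412046875804663 0.14172019418553136
```

The grip is good: 43 mm opening, and a moment of 0.08 N m that matches the thread friction. I take out the 3 mm side offset and keep turning.

```bash
python3 -m jog '[[-2.3,-2,0,0,0,0,1],[0,0,0.12,0,0,0.18,1],[0,0,0.12,0,0,0.18,1],[0,0,0.12,0,0,0.18,1],[0,0,0.12,0,0,0.18,1],[0,0,0,0,0,0,1],[0,0,0,0,0,0,1],[0,0,0,0,0,0,1],[0,0,0,0,0,0,1],[0,0,0,0,0,0,1]]'
cat > m.py <<'E'
from workcell import *
s=state();print('Mz',s['moment'][2],'tau6',s['tau'][5],'q6',s['qpos'][5],'F',s['force'],s['ee_rot'][2])
E
python3 m.py
```

```text
time: 20.7
ee_pos: [0.5697, 0.1764, 0.0893]
ee_rot: [-3.137, 0.002, -1.58]
force: [6.5, 0.7, -4.7]
gripper_width: 0.5
finger_force: 30.0
Mz -0.09120810409006033 tau6 0.06696219323202968 q6 -0.5817167927896294 F [ 6.48777325  0.69004446 -4.68833502] -1.5797715397366716
```

```bash
python3 -m jog '[[0,-2,0,0,0,0,1],[0,0,0.06,0,0,0.1,1],[0,0,0.06,0,0,0.1,1],[0,0,0.06,0,0,0.1,1],[0,0,0.06,0,0,0.1,1],[0,0,0,0,0,0,1],[0,0,0,0,0,0,1],[0,0,0,0,0,0,1],[0,0,0,0,0,0,1],[0,0,0,0,0,0,1]]'; python3 m.py
```

```text
time: 21.95
ee_pos: [0.5705, 0.1762, 0.0891]
ee_rot: [-3.14, 0.002, -1.978]
force: [5.0, 2.2, -3.0]
gripper_width: 0.5
finger_force: 30.0
Mz -0.09952473972349116 tau6 0.06494427099823952 q6 -0.9780577872863054 F [ 4.98122328  2.22038094 -2.98089749] -1.9781052048328553
```

```bash
python3 -m jog '[[0,0,0.06,0,0,0.1,1],[0,0,0.06,0,0,0.1,1],[0,0,0.06,0,0,0.1,1],[0,0,0,0,0,0,1],[0,0,0,0,0,0,1],[0,0,0,0,0,0,1],[0,0,0,0,0,0,1],[0,0,0,0,0,0,1],[0,0,0,0,0,0,1],[0,0,0,0,0,0,1]]'; python3 m.py
```

```text
time: 23.2
ee_pos: [0.5709, 0.1759, 0.0889]
ee_rot: [-3.14, 0.003, -2.278]
force: [5.3, 2.1, -4.8]
gripper_width: 0.497
finger_force: 30.0
Mz -0.07468576512998669 tau6 0.07014860864728689 q6 -1.278096819373549 F [ 5.2767088   2.11814722 -4.7660023 ] -2.27815805899939
```

```bash
python3 -m jog '[[0,0,0.06,0,0,0.1,1],[0,0,0.06,0,0,0.1,1],[0,0,0.06,0,0,0.1,1],[0,0,0,0,0,0,1],[0,0,0,0,0,0,1],[0,0,0,0,0,0,1],[0,0,0,0,0,0,1],[0,0,0,0,0,0,1],[0,0,0,0,0,0,1],[0,0,0,0,0,0,1]]'; python3 m.py
```

```text
time: 24.45
ee_pos: [0.5706, 0.1751, 0.0893]
ee_rot: [-3.14, 0.001, -2.576]
force: [5.0, -0.9, -1.8]
gripper_width: 0.497
finger_force: 30.0
Mz 0.48326980267632696 tau6 -0.4598546773195267 q6 -1.5763509007245438 F [ 5.03213948 -0.90828252 -1.79015092] -2.57574224739456
```

```bash
python3 -m jog '[[0,0,0.06,0,0,0.1,1],[0,0,0.06,0,0,0.1,1],[0,0,0,0,0,0,1],[0,0,0,0,0,0,1],[0,0,0,0,0,0,1],[0,0,0,0,0,0,1],[0,0,0,0,0,0,1],[0,0,0,0,0,0,1],[0,0,0,0,0,0,1],[0,0,0,0,0,0,1]]'; python3 m.py
```

```text
time: 25.7
ee_pos: [0.5698, 0.1746, 0.0894]
ee_rot: [-3.14, -0.0, -2.777]
force: [2.8, -4.9, 5.0]
gripper_width: 0.496
finger_force: 30.0
Mz 0.621050819243769 tau6 -0.559540931135416 q6 -1.777321749840028 F [ 2.75566103 -4.91839185  5.03593846] -2.777177324283975
```

The nut has bottomed: the moment jumped to 0.5–0.6 N m and the grip is starting to slip. I back off in small steps first, to see when the wind-up is gone.

```bash
python3 -m jog '[[0,0,0,0,0,-0.04,1],[0,0,0,0,0,0,1],[0,0,0,0,0,0,1],[0,0,0,0,0,0,1],[0,0,0,0,0,0,1],[0,0,0,0,0,0,1],[0,0,0,0,0,0,1],[0,0,0,0,0,0,1],[0,0,0,0,0,0,1],[0,0,0,0,0,0,1]]'; python3 m.py
```

```text
time: 26.95
ee_pos: [0.5698, 0.1746, 0.0894]
ee_rot: [-3.14, -0.0, -2.739]
force: [2.7, -3.3, 4.6]
gripper_width: 0.497
finger_force: 30.0
Mz 0.04615959607273991 tau6 -0.0752675486728549 q6 -1.7389318353351604 F [ 2.74694666 -3.29936206  4.61487149] -2.7393389544522355
```

```bash
python3 -m jog '[[0,0,0,0,0,-0.06,1],[0,0,0,0,0,0,1],[0,0,0,0,0,0,1],[0,0,0,0,0,0,1],[0,0,0,0,0,0,1],[0,0,0,0,0,0,1],[0,0,0,0,0,0,1],[0,0,0,0,0,0,1],[0,0,0,0,0,0,1],[0,0,0,0,0,0,1]]'; python3 m.py
```

```text
time: 28.2
ee_pos: [0.5698, 0.1746, 0.0894]
ee_rot: [-3.14, -0.0, -2.679]
force: [2.4, -5.0, 6.0]
gripper_width: 0.498
finger_force: 30.0
Mz 0.04431900710243329 tau6 -0.07498034974560142 q6 -1.678881035330995 F [ 2.38509299 -5.03851323  6.04398186] -2.67930627330135
```

The wind-up is only about 0.04 rad, so the nut is back to free motion. I turn the remaining 1.505 rad.

```bash
python3 -m jog '[[0,0,-0.11,0,0,-0.167,1],[0,0,-0.11,0,0,-0.167,1],[0,0,-0.11,0,0,-0.167,1],[0,0,-0.11,0,0,-0.167,1],[0,0,-0.11,0,0,-0.167,1],[0,0,-0.11,0,0,-0.167,1],[0,0,-0.11,0,0,-0.167,1],[0,0,-0.11,0,0,-0.167,1],[0,0,-0.11,0,0,-0.167,1],[0,0,0,0,0,0,1]]'
python3 -m jog '[[0,0,0,0,0,0,1],[0,0,0,0,0,0,1],[0,0,0,0,0,0,1],[0,0,0,0,0,0,1],[0,0,0,0,0,0,1],[0,0,0,0,0,0,1],[0,0,0,0,0,0,1],[0,0,0,0,0,0,1],[0,0,0,0,0,0,1],[0,0,0,0,0,0,1]]'; python3 m.py
python3 - <<'E'
from h import *
s=read_camera('scene');s0=cv2.imread('pics/scene0.png')
f=lambda i:cv2.resize(i[140:190,270:330],None,fx=6.6,fy=6.6,interpolation=0)
cv2.imwrite('pics/f.png',np.hstack([f(s0),f(s)]))
r=.017
for q in(1,1.5,2,2.43,2.8):
    a=-.0525-q+np.pi;print(q,proj('scene',[.57+r*np.cos(a),.175+r*np.sin(a),.122]))
E
```

```text
time: 29.45
ee_pos: [0.5698, 0.1746, 0.0904]
ee_rot: [-3.142, -0.001, -1.176]
force: [2.5, -4.5, 5.5]
gripper_width: 0.498
finger_force: 30.0
time: 30.7
ee_pos: [0.5697, 0.1746, 0.0904]
ee_rot: [-3.142, -0.001, -1.176]
force: [2.8, -3.9, 5.7]
gripper_width: 0.5
finger_force: 30.0
Mz 0.08511624274709943 tau6 -0.07547575514763594 q6 -0.17593086933788896 F [ 2.77693737 -3.90015027  5.6647698 ] -1.1764691915931489
1 [[302.12968373 155.16457554]]
1.5 [[304.44002309 155.97443298]]
2 [[305.98639144 157.34444143]]
2.43 [[306.40592517 158.72394578]]
2.8 [[306.01357668 159.8594785 ]]
```

View pics/f.png

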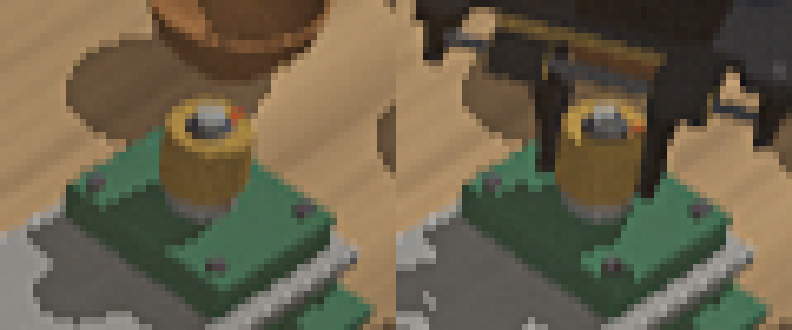

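The red mark now sits at scene px (306.4, 159), where 2.43 rad is predicted at (306.4, 158.7). The nut is at the right angle and still gripped at 30 N.

```bash
python3 -c "
from workcell import *
print(hand_in())"
```

```text
the job is handed in; nothing more can be done
None
```

I handed the job in at about 31 s with all three chips wiped onto the bench and the scraper released upright; the nut was bottomed, backed off to about 2.43 rad by the camera, and is still gripped at 30 N (no verdict came back).

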